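Angle the long probe out of the covered trough and hold it over the mat

ROBOT

A 6-joint arm with a two-finger parallel gripper is mounted at the origin on the work surface. World frame = base frame: x ahead of the robot, y to its left, z up, the work surface at z = 0. Lengths are in mm, angles in rad, forces in N, time in s.
With the tool pointing down it reaches from about 275 to 750 mm from the base axis. Payload 10.2 kg.
Tool frame: the origin (TCP) lies at the very end of the fingers, on their centre line; the grasp point (between the pads) lies 19 mm behind it (ctrl.tcp_to_grasp is the distance from the TCP to the grasp point, in mm); z points along the fingers, y is the direction in which the jaws open and shut (so a half turn about z gives the same grasp; the last joint's range is limited). The gripper opens to 85 mm and grips with 20 to 120 N. Pads are 22 mm wide; open, the fingers measure 114 mm over their backs; the gripper's body (76 mm by 85 mm) begins 54 mm behind the grasp point. The pads swing forward as they close: fully open they stand 13 mm farther back than shut.
Start: joints at [-1.432, 0.313, 1.498, -0, 1.331, -0.223], TCP at [185.816, -491.023, 231.294] pointing down, gripper open.
Joint ranges: [-2.94, 2.94], [-0.97, 2.17], [0.19, 2.56], [-1.23, 4.37], [0.02, 3.11], [-2.88, 2.88]. Speed limits (rad/s): [2.39, 2.39, 3.01, 3.14, 3.14, 3.14].

INTERFACE

Orientations are given as a unit quaternion [w, x, y, z].
In Python, from rig import ctrl, cams, job gives the robot as it stands. The module is installed in compiled form; this text tells all that it offers.
- The arm moves only by the tool drive_tool, never from a script. Its arguments are lists of equal length, an entry for each row: "gripper": the opening, from 0 (shut) to 1 (fully open); "dp": the shift along the tool's x, y, z normalised to -1 to 1, where 1 is 0.2 m, a list of three; "twist": the turn about the tool's z normalised to -1 to 1, where 1 is 90 degrees. In form: {"gripper": [gripper, ...], "dp": [[tx, ty, tz], ...], "twist": [twist, ...]}. A call has 1 to 20 rows; each row is the pose to reach, as a shift and turn from the pose commanded when the call began, along the tool's axes at that moment; what a row does not reach only later rows make up. A row lasts 1/10 s, in which the tool goes at most 50 mm and 8.59 degrees, less where a joint would pass 70% of its speed; a pose out of reach is approached as far as the arm can. A call with a number of a shift or a turn outside -1 to 1 is refused whole. A call with a gripper value outside its range is refused whole. The fingers move at their own pace and stop on an object; "newtons" is the grip in N (left out, the last holds). Time passes only in rows, so rows that repeat a pose let the fingers close. It gives the time, the measured TCP pose, the force and the opening at its end, in the units of the state.
- ctrl.sense(): the state, without advancing time (a new reading comes with each control period).
- cams.capture(name): name is "scene" or "top" or "wrist"; returns a dict with "pixels" (384x512x3 uint8, red, green, blue), "camera_matrix" (3x3 intrinsics, pixels), "xyz" and "orientation" of the camera in the world; the wrist camera has in their place "hand_eye" (4x4, takes a point from camera to tool coordinates, whose origin is the TCP and whose axes are the flange's). Camera axes: x right, y down, z forward; pixel columns grow to the right and rows downward; lengths in mm; the calibration is good to about 2 mm. The wrist camera is an equidistant fisheye: a pixel r from the principal point sees the ray r / f radians off the axis. A picture is of the moment at which its call begins: read the wrist's pose just before it. There is no depth.
- job.finish_job(): hands the job in, once; it reports no verdict.
The state is a dict: "time_s": time; "joints": joint angles; "dq": joint speeds; "tau": joint torques, N m; "eef_pos": TCP position; "ee_rot": TCP orientation; "force": force on the tool from outside, world axes, zero at the start; "wrist_torque": the same for the moment, N m; "grip_width": opening from 0.0 (shut) to 1.0 (fully open).
Only numpy, scipy, OpenCV 4.12 (cv2) and the standard library are available. Lean on these libraries where they do the work, as an engineer would, in place of code of your own. Each camera call takes 0.05 s, during which the arm holds its last target.

TASK

The long wooden-handled probe in the melamine tool trough is longer than the trough's top opening, so slide it back under the deeper cover, tilt it handle end up, draw it out diagonally through the opening, and leave the loose things around it where they are. Finish while holding it in the gripper: level, its middle over the middle of the green mat, about a hand's breadth (some 100 mm) above the mat and touching nothing else. Do not put it down.

Things in the scene. Friction and masses are not known exactly. Their poses are not given: they have to be found in the camera images.
- trough: fixed white box, two plywood covers on top, 164 (x) x 298 (y) x 57 mm high; origin: centre of underside. Floor 8, walls 9, covers 7 mm thick (underside at 50). Inside: x -73 to 73, y -140 to 140. Deep cover: y 45 to 140; shallow cover: y -140 to -95; opening between them, y -95 to 45. +y (deep end) points left seen from the robot. It stands left or right, the mat on the other side
- probe_grip (a point): centre of the probe's wooden handle, half-way up, 57.5 mm from the butt. Handle 115 mm long, 14 mm wide, 22 mm high; it starts at the butt. The probe balances about 80 mm from the butt. x along the probe from butt to tip, z up as it lies
- probe_butt (a point): centre of the flat butt end of the handle, on the centre line (11 mm above the handle's underside); x towards the tip
- probe_tip (a point): point of the brass tip, on the centre line, 210 mm from the butt; x points out of the tip
- probe_mid (a point): middle of the probe's whole length, 105 mm from butt and tip, on the centre line
- mat: a fixed green silicone mat, 200 x 200 x 4 mm, flat on the table; origin: centre of its underside
- cabochon: a loose round glass dome, 54 mm across and 21 mm high, lying on the mat towards its far left corner. Bystander. Origin: centre of its underside
- stone: a loose polished reddish stone, 32 mm across and 12 mm high, lying on the trough's deep cover near its far outer corner. Bystander. Origin: centre of its underside
- slab: a loose slab of petrified wood, 85 x 120 x 16 mm, lying beyond the trough and mat. Bystander. Origin: centre of its underside
- grit_jar: a loose lidded jar, 56 mm across and 75 mm high, standing beyond the trough and mat. Bystander. Origin: centre of its underside
- dish: a loose small white bowl, 80 mm across and 30 mm high, beyond the trough and mat. Bystander. Origin: centre of its underside
- brush: a loose hand brush lying to the right of the trough and mat. Bystander. Origin: underside, near its middle
- tin: a loose flat round aluminium tin, 60 mm across and 22 mm high, to the left of the trough and mat. Bystander. Origin: centre of its underside
- probe: the long loose probe, 210 mm, about 110 g: dark wooden handle 115 mm, then steel shank 70 mm long and 8 mm across, then brass tip 25 mm long and 10 mm across, on one centre line 11 mm above the handle's underside. It lies on the trough's floor along y, butt under the shallow cover, tip under the deep cover. Origin: mid-length, underside level; x to the tip
There are look-alikes about, which are no part of the job. There is more than one size of the probe; the job needs the larger.

How it is judged:
By the outcome, as a careful person would: the job done as asked, in the order asked, and still so for the second after the job is handed in, while the arm keeps its last pose, push and grip.
It also fails if it takes over 48 s, if anything falls off the work surface, if the arm or the gripper's body presses on something with over 40 N, if the wrist force passes 120 N, or if a joint passes its speed limit or range.

## Working session

There is one attempt and no reset: what is moved stays moved. The work goes in short steps, Python scripts to look and compute and a tool call to move; the robot and the scene stay as the last step left them, time stands still between calls to the robot, and variables do not carry over. Pictures are saved under pics/ and viewed, and the job is handed in when it is done.

Besides the shell and the picture viewer there is one more tool, called after "Emit:" as name(argument=value, ...) on one line, values as JSON. drive_tool: Moves the arm, as the interface text tells. Scaled input: -1 to 1 covers 0.2 m each way for a shift and 90 degrees each way for a turn. Its arguments: {"type":"object","properties":{"gripper":{"type":"array","items":{"type":"number"}},"dp":{"type":"array","items":{"type":"array","items":{"type":"number"}}},"twist":{"type":"array","items":{"type":"number"}},"newtons":{"type":"number"}},"required":["gripper","dp","twist"]}

```bash
mkdir -p pics; python3 - <<'E'
from rig import ctrl,cams,job
import cv2,numpy as np
print(ctrl.sense(), ctrl.tcp_to_grasp)
for n in["scene","top","wrist"]:
    c=cams.capture(n); cv2.imwrite(f"pics/{n}0.png",c["pixels"][:,:,::-1])
    print(n,{k:np.array(v).round(3).tolist() for k,v in c.items() if k!="pixels"})
E
```

```text
{'time_s': 0.0, 'joints': array([-1.43241445e+00,  3.13439909e-01,  1.49846447e+00,  2.61468024e-05,
        1.33102956e+00, -2.23393179e-01]), 'dq': array([ 7.92889903e-05, -6.01294042e-04, -1.88560979e-04, -1.28967104e-03,
       -1.53800446e-03,  8.70792294e-04]), 'tau': array([-1.20981902e-03, -4.12269759e+01, -2.59738719e+01, -2.22146587e-04,
        4.20605953e-03, -9.22429450e-06]), 'eef_pos': array([ 185.77533939, -490.73961789,  230.72994235]), 'ee_rot': array([-6.69497162e-04,  9.83684751e-01,  1.79899586e-01,  4.11833744e-05]), 'force': array([ 0.61967943, -0.35026604,  0.17506782]), 'wrist_torque': array([-0.00943993, -0.0178333 ,  0.02945323]), 'grip_width': 0.9995580325375655} 18.700000000000003
scene {'camera_matrix': [[362.091, 0.0, 264.306], [0.0, 362.091, 191.54], [0.0, 0.0, 1.0]], 'xyz': [1235.804, 541.626, 745.338], 'orientation': [-0.19, 0.404, 0.799, -0.403]}
top {'camera_matrix': [[350.897, 0.0, 259.483], [0.0, 350.897, 189.461], [0.0, 0.0, 1.0]], 'xyz': [338.29, 16.225, 1006.722], 'orientation': [0.049, -0.703, 0.706, -0.07]}
wrist {'camera_matrix': [[297.319, 0.0, 255.448], [0.0, 297.319, 192.43], [0.0, 0.0, 1.0]], 'hand_eye': [[0.001, -0.965, -0.261, 66.091], [1.0, 0.001, 0.001, 0.651], [-0.001, -0.261, 0.965, -141.857], [0.0, 0.0, 0.0, 1.0]]}
```

View pics/scene0.png

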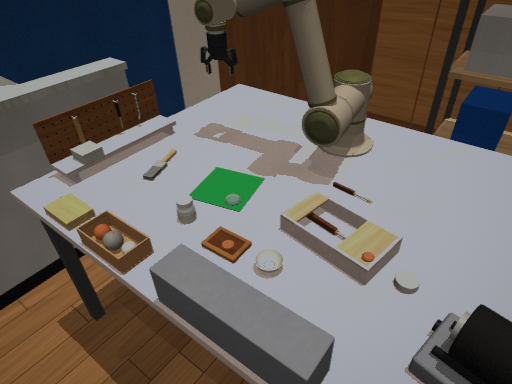

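View pics/top0.png

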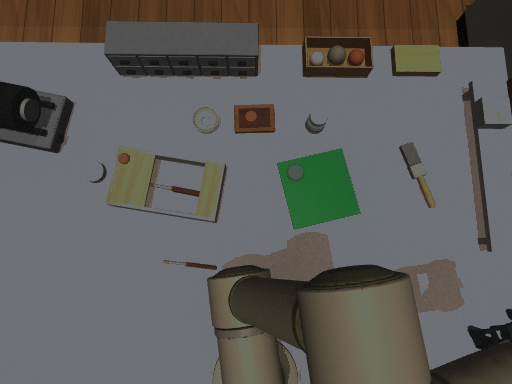

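View pics/wrist0.png

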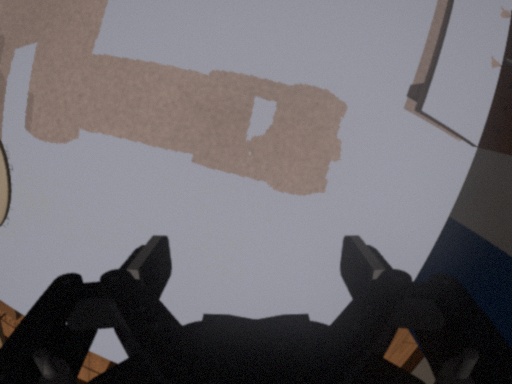

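Top view: the trough is at px (167,185), deep cover on the left with the stone at (124,158). The probe in it runs from about (150,185) to (200,193). The mat is at (318,189) with the cabochon at (296,172). The smaller look-alike lies at (190,265).

```bash
cat > h.py <<'E'
from rig import ctrl,cams,job
import cv2,numpy as np
from scipy.spatial.transform import Rotation as R
def rq(q): return R.from_quat([q[1],q[2],q[3],q[0]]).as_matrix()
def ray(c,px,h):
    K=c["camera_matrix"]; d=rq(c["orientation"])@np.linalg.inv(K)@np.array([px[0],px[1],1.]); o=np.array(c["xyz"])
    return o+d*(h-o[2])/d[2]
def proj(c,P):
    p=rq(c["orientation"]).T@(np.array(P)-c["xyz"]); p=np.array(c["camera_matrix"])@p; return p[:2]/p[2]
E
python3 - <<'E'
from h import *
t=cv2.imread("pics/top0.png"); s=cv2.imread("pics/scene0.png")
cv2.imwrite("pics/topc.png",cv2.resize(t[135:235,95:240],None,fx=5,fy=5,interpolation=cv2.INTER_CUBIC))
cv2.imwrite("pics/scenec.png",cv2.resize(s[180:280,270:410],None,fx=5,fy=5,interpolation=cv2.INTER_CUBIC))
c=cams.capture("top"); hs=cv2.cvtColor(t,cv2.COLOR_BGR2HSV)
m=cv2.inRange(hs,(45,100,60),(75,255,255)); k=max(cv2.findContours(m,0,2)[0],key=cv2.contourArea)
r=cv2.minAreaRect(k); print("mat",r,ray(c,r[0],4)); print([ray(c,p,4).round(0) for p in cv2.boxPoints(r)])
E
```

```text
mat ((318.3235778808594, 187.79412841796875), (68.15251159667969, 68.15251159667969), 75.96376037597656) [ 514.20446637 -186.19724248    4.        ]
[array([588., -67.,   4.]), array([ 639., -265.,    4.]), array([ 441., -304.,    4.]), array([ 395., -111.,    4.])]
```

View pics/topc.png

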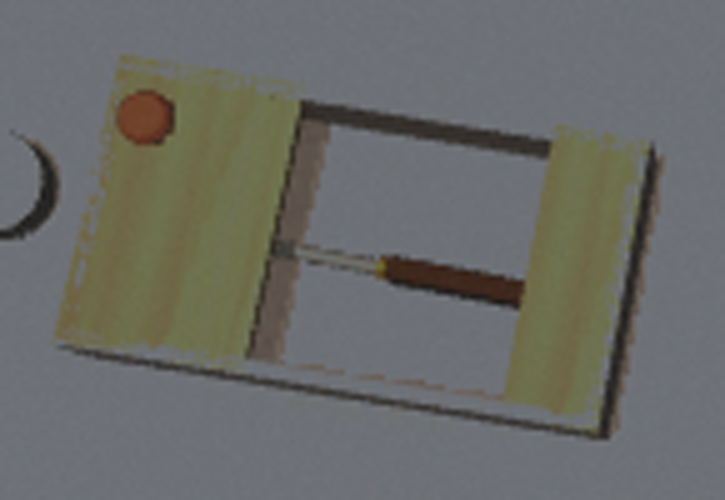

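View pics/scenec.png

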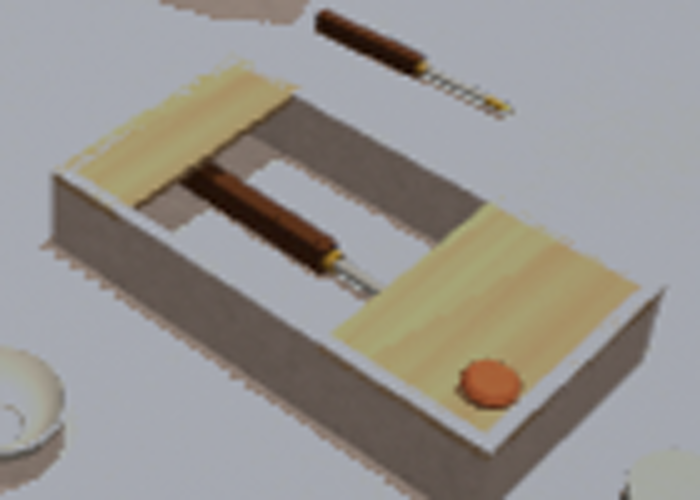

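```bash
cat >> h.py <<'E'
def pt(x,y): return (95+(x+.5)/5-.5,135+(y+.5)/5-.5)
def ps(x,y): return (270+(x+.5)/5-.5,180+(y+.5)/5-.5)
E
python3 - <<'E'
from h import *
c=cams.capture("top"); s=cams.capture("scene")
# trough-local pts at z=57 -> fits
T={(-82+0,0):None}
obs=[((73,45),(300,100),),((-73,45),(248,358)),((73,-95),(552,140)),((-73,-95),(505,400))]
L=np.array([o[0] for o in obs],float)
def fit(W,L):
    lc,wc=L.mean(0),W.mean(0);H=(L-lc).T@(W-wc);a=np.arctan2(H[0,1]-H[1,0],H[0,0]+H[1,1])
    M=np.array([[np.cos(a),-np.sin(a)],[np.sin(a),np.cos(a)]]);t=wc-M@lc
    return a,t,((L@M.T+t)-W)
W=np.array([ray(c,pt(*o[1]),57)[:2] for o in obs]);print(W.round(1));a,t,e=fit(W,L);print("top",np.degrees(a),t,e.round(1))
M=np.array([[np.cos(a),-np.sin(a)],[np.sin(a),np.cos(a)]])
# scene view: opening: shallow far corner (135,205)=( +x,-95), (298,97)=(-73,-95); deep (335,335)=(+73,45), (487,205)=(-73,45)
o2=[((73,-95),(135,206)),((-73,-95),(298,97)),((73,45),(335,332)),((-73,45),(487,205))]
W2=np.array([ray(s,ps(*o[1]),57)[:2] for o in o2]);a2,t2,e2=fit(W2,np.array([o[0] for o in o2],float));print("scene",np.degrees(a2),t2,e2.round(1))
for n,p,h in[("front top",(383,268),30),("front ferrule",(380,268),19),("handle at cover",(521,293),30),("shank",(300,252),19),("shank at cov",(275,247),19)]:
    w=ray(c,pt(*p),h);print(n,w.round(1),(M.T@(w[:2]-t)).round(1))
M2=np.array([[np.cos(a2),-np.sin(a2)],[np.sin(a2),np.cos(a2)]])
for n,p,h in[("front top",(333,255),27),("ferrule",(330,262),19),("handle at cover",(205,170),30),("shank",(372,290),19)]:
    w=ray(s,ps(*p),h);print("S",n,w.round(1),(M2.T@(w[:2]-t2)).round(1))
print(ctrl.sense()["time_s"])
E
```

```text
[[598.9 277.1]
 [455.2 298.7]
 [576.2 137.7]
 [431.9 160.2]]
top -9.025631912830871 [519.48316787 243.1116551 ] [[-0.3 -1. ]
 [-0.7  0.3]
 [ 0.4  0.1]
 [ 0.5  0.6]]
scene -9.82206573331091 [520.64534614 246.11830205] [[ 1.1 -0.1]
 [-1.5 -1.6]
 [ 3.  -0.5]
 [-2.6  2.2]]
front top [509.1 234.1  30. ] [ -8.9 -10.5]
front ferrule [511.  238.3  19. ] [-7.6 -6.1]
handle at cover [494.7 156.8  30. ] [-10.9 -89.2]
shank [520.3 283.7  19. ] [-5.6 40.2]
shank at cov [523.2 297.9  19. ] [-4.9 54.7]
S front top [515.9 237.3  27. ] [-3.2 -9.5]
S ferrule [514.  235.3  19. ] [ -4.7 -11.8]
S handle at cover [497.5 140.9  30. ] [  -4.9 -107.6]
S shank [520.6 265.3  19. ] [-3.3 18.9]
0.3
```

Emit:
drive_tool(gripper=[1, 1, 1, 1, 1, 1, 1, 1, 1, 1], dp=[[0.2, -0.2, 0], [0.4, -0.4, 0], [0.6, -0.6, 0], [0.8, -0.8, 0], [0.88, -0.86, 0], [0.88, -0.86, 0], [0.88, -0.86, 0], [0.88, -0.86, 0], [0.88, -0.86, 0], [0.88, -0.86, 0]], twist=[0, 0, 0, 0, 0, 0, 0, 0, 0, 0], newtons=20)

```text
time_s: 1.3
eef_pos: [289.2, -268.6, 231.1]
ee_rot: [-0.0, 0.984, 0.179, -0.0]
force: [-0.1, 0.7, 0.1]
grip_width: 0.997
```

Emit:
drive_tool(gripper=[1, 1, 1, 1, 1, 1, 1, 1, 1, 1], dp=[[0.2, -0.2, 0], [0.4, -0.4, 0], [0.6, -0.6, 0], [0.8, -0.8, 0], [0.88, -0.86, 0], [0.88, -0.86, 0], [0.88, -0.86, 0], [0.88, -0.86, 0], [0.88, -0.86, 0], [0.88, -0.86, 0]], twist=[0, 0, 0, 0, 0, 0, 0, 0, 0, 0])

```text
time_s: 2.3
eef_pos: [393.1, -45.7, 231.3]
ee_rot: [0.0, 0.984, 0.179, -0.0]
force: [-0.6, 0.4, 1.2]
grip_width: 0.999
```

Emit:
drive_tool(gripper=[0.6, 0.6, 0.6, 0.6, 0.6, 0.6, 0.6, 0.6, 0.6, 0.6, 0.6, 0.6], dp=[[0.2, -0.2, 0], [0.4, -0.4, 0], [0.6, -0.6, 0], [0.8, -0.8, 0], [0.88, -0.86, 0], [0.88, -0.86, 0], [0.88, -0.86, 0], [0.88, -0.86, 0], [0.88, -0.86, 0], [0.88, -0.86, 0], [0.88, -0.86, 0], [0.88, -0.86, 0]], twist=[-0.08, -0.16, -0.24, -0.32, -0.4, -0.48, -0.56, -0.643, -0.643, -0.643, -0.643, -0.643])

```text
time_s: 3.5
eef_pos: [497.0, 178.2, 231.3]
ee_rot: [-0.0, 0.774, 0.633, 0.0]
force: [0.2, -0.4, -0.3]
grip_width: 0.604
```

```bash
cat >> h.py <<'E'
def st():
    s=ctrl.sense(); Rm=rq(s["ee_rot"]); a=np.degrees(np.arctan2(Rm[1,1],Rm[0,1]))
    print("t",round(s["time_s"],2),"p",s["eef_pos"].round(1),"tooly ang",round(a,1),"z",Rm[:,2].round(3),"F",s["force"].round(1),"T",s["wrist_torque"].round(2),"g",round(s["grip_width"],3))
    return s,Rm
def todp(Rm,d): return (Rm.T@np.array(d)/200).round(4)
def wray(s,c,px,h):
    # wrist fisheye pixel -> point on plane
    K=np.array(c["camera_matrix"]);d=np.array([px[0]-K[0,2],px[1]-K[1,2]]);r=np.hypot(*d);th=r/K[0,0]
    v=np.r_[d/r*np.sin(th),np.cos(th)];H=np.array(c["hand_eye"]);Rm=rq(s["ee_rot"])
    o=s["eef_pos"]+Rm@H[:3,3];v=Rm@H[:3,:3]@v
    return o+v*(h-o[2])/v[2]
E
python3 - <<'E'
from h import *
s,Rm=st(); print(s["joints"].round(2))
c=cams.capture("wrist"); cv2.imwrite("pics/w1.png",c["pixels"][:,:,::-1])
E
```

```text
t 3.5 p [497.  178.2 231.3] tooly ang -11.5 z [ 0.  0. -1.] F [ 0.2 -0.4 -0.3] T [0.05 0.02 0.04] g 0.604
[0.12 0.32 1.49 0.   1.33 0.32]
```

View pics/w1.png

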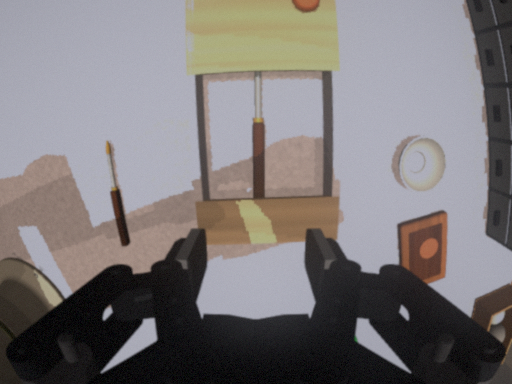

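Wrist view: handle front at (259,122), meeting the shallow cover at (259,198). The deep cover edge runs (193,74)–(333,71) and the shallow edge (203,200)–(337,197).

```bash
python3 - <<'E'
from h import *
s,Rm=st(); c=cams.capture("wrist")
a=np.radians(-9.2);M=np.array([[np.cos(a),-np.sin(a)],[np.sin(a),np.cos(a)]]);t=np.array([520,243.5])
for n,p,h in[("deepL",(195,74),57),("deepR",(333,71),57),("shL",(203,200),57),("shR",(333,197),57),("front top",(259,123),30),("ferr",(259,120),19),("hcov",(259.5,197),30),("shank@cov",(258,73),19)]:
    w=wray(s,c,p,h);print(n,w.round(1),(M.T@(w[:2]-t)).round(1))
E
```

```text
t 3.55 p [497.  178.3 231.3] tooly ang -11.5 z [ 0.  0. -1.] F [-0.5  0.1 -0.3] T [0.05 0.01 0.  ] g 0.598
deepL [456.8 298.3  57. ] [-71.1  44. ]
deepR [601.7 273.6  57. ] [75.8 42.8]
shL [434.4 161.3  57. ] [-71.4 -94.8]
shR [578.8 135.6  57. ] [ 75.3 -97.2]
front top [512.7 231.   30. ] [ -5.2 -13.6]
ferr [513.4 234.1  19. ] [ -5.  -10.3]
hcov [496.  144.5  30. ] [  -7.9 -101.5]
shank@cov [523.4 289.5  19. ] [-4. 46.]
```

Emit:
drive_tool(gripper=[0.5, 0.5, 0.5, 0.5, 0.5, 0.5, 0.5, 0.5, 0.5], dp=[[0, 0.02, 0.15], [0, 0.02, 0.3], [0, 0.02, 0.45], [0, 0.02, 0.6], [0, 0.02, 0.75], [0, 0.02, 0.85], [0, 0.02, 0.95], [0, 0.02, 0.95], [0, 0.02, 0.95]], twist=[0, 0, 0, 0, 0, 0, 0, 0, 0])

```text
time_s: 4.5
eef_pos: [501.2, 177.7, 41.8]
ee_rot: [0.0, 0.774, 0.633, 0.0]
force: [-0.2, -0.5, 1.1]
grip_width: 0.5
```

Emit:
drive_tool(gripper=[0.5, 0.5, 0.5, 0.5, 0, 0, 0, 0, 0, 0, 0, 0, 0], dp=[[0, 0, 0.07], [0, 0, 0.12], [0, 0, 0.147], [0, 0, 0.147], [0, 0, 0.147], [0, 0, 0.147], [0, 0, 0.147], [0, 0, 0.147], [0, 0, 0.147], [0, 0, 0.147], [0, 0, 0.147], [0, 0, 0.147], [0, 0, 0.147]], twist=[0, 0, 0, 0, 0, 0, 0, 0, 0, 0, 0, 0, 0], newtons=20)

```text
time_s: 5.8
eef_pos: [501.3, 177.7, 12.5]
ee_rot: [0.0, 0.774, 0.633, 0.0]
force: [-0.4, -0.2, 5.9]
grip_width: 0.155
```

```bash
cat >> h.py <<'E'
def snap(n,tag):
    s,Rm=st(); c=cams.capture(n); cv2.imwrite(f"pics/{tag}.png",c["pixels"][:,:,::-1]); return s,Rm,c
E
python3 - <<'E'
from h import *
snap("wrist","w2"); s,R_,c=snap("scene","s2"); im=cv2.imread("pics/s2.png"); cv2.imwrite("pics/s2c.png",cv2.resize(im[150:290,250:420],None,fx=4,fy=4,interpolation=cv2.INTER_CUBIC))
E
```

```text
t 5.8 p [501.3 177.7  12.5] tooly ang -11.4 z [ 0.001  0.    -1.   ] F [-0.4 -0.2  5.9] T [-0.07  0.11  0.06] g 0.155
t 5.85 p [501.3 177.7  12.5] tooly ang -11.4 z [ 0.001  0.    -1.   ] F [-1.  -0.1  5.9] T [-0.04  0.16  0.  ] g 0.159
```

View pics/w2.png

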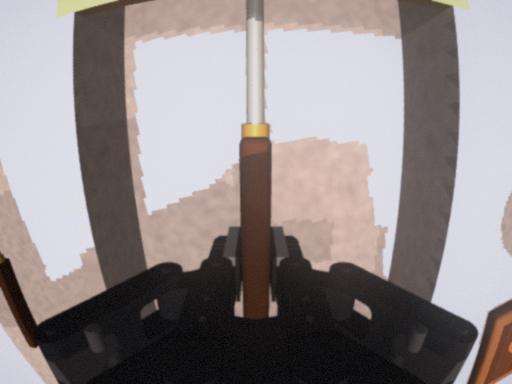

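View pics/s2c.png

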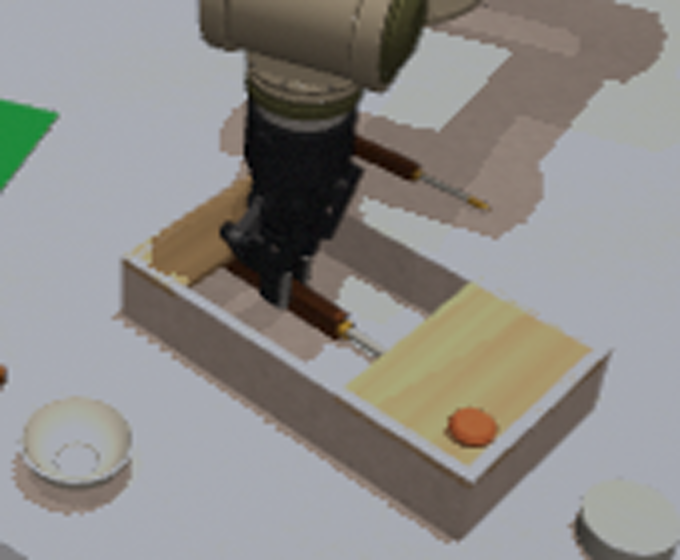

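```bash
python3 - <<'E'
from h import *
s,Rm,c=snap("wrist","w3")
a=np.radians(-9.2);M=np.array([[np.cos(a),-np.sin(a)],[np.sin(a),np.cos(a)]]);t=np.array([520,243.5])
for n,p,h in[("front top",(256,138),30),("front top h32",(256,138),32),("deepL",(75,12),57)]:
    w=wray(s,c,p,h);print(n,w.round(1),(M.T@(w[:2]-t)).round(1), (Rm.T@(w-s["eef_pos"])).round(1))
E
```

```text
t 5.9 p [501.3 177.7  12.5] tooly ang -11.4 z [ 0.001  0.    -1.   ] F [-1.  -0.3  5.4] T [-0.04  0.14 -0.03] g 0.157
front top [513.  231.7  30. ] [ -5.1 -12.7] [ 55.3   0.8 -17.5]
front top h32 [513.  231.9  32. ] [ -5.1 -12.6] [ 55.4   0.8 -19.5]
deepL [457.1 297.7  57. ] [-70.8  43.5] [108.9 -67.  -44.6]
```

Emit:
drive_tool(gripper=[0, 0, 0, 0, 0, 0, 0, 0, 0, 0, 0, 0], dp=[[0.02, 0, -0.002], [0.05, 0, -0.002], [0.08, 0, -0.002], [0.11, 0, -0.002], [0.14, 0, -0.002], [0.165, 0, -0.002], [0.19, 0, -0.002], [0.21, 0, -0.002], [0.225, 0, -0.002], [0.23, 0, -0.002], [0.23, 0, -0.002], [0.23, 0, -0.002]], twist=[0, 0, 0, 0, 0, 0, 0, 0, 0, 0, 0, 0])

```text
time_s: 7.15
eef_pos: [510.2, 223.3, 12.5]
ee_rot: [0.0, 0.774, 0.634, 0.0]
force: [-0.4, -0.7, 5.3]
grip_width: 0.155
```

```bash
python3 - <<'E'
from h import *
s,Rm,c=snap("wrist","w4")
E
```

```text
t 7.15 p [510.2 223.3  12.5] tooly ang -11.4 z [ 0.001  0.    -1.   ] F [-0.4 -0.7  5.3] T [-0.15  0.09  0.05] g 0.155
```

View pics/w4.png

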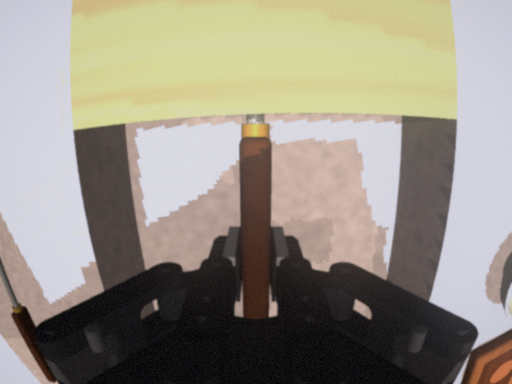

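Emit:
drive_tool(gripper=[0, 0, 0, 0, 0, 0, 0, 0, 0, 0, 0, 0, 0, 0], dp=[[0, 0, -0.02], [0, 0, -0.04], [0, 0, -0.06], [0, 0, -0.08], [0, 0, -0.1], [0, 0, -0.12], [0, 0, -0.135], [0, 0, -0.15], [0, 0, -0.165], [0, 0, -0.18], [0, 0, -0.19], [0, 0, -0.2], [0, 0, -0.2], [0, 0, -0.2]], twist=[0, 0, 0, 0, 0, 0, 0, 0, 0, 0, 0, 0, 0, 0])

```text
time_s: 8.6
eef_pos: [510.0, 222.7, 52.3]
ee_rot: [0.0, 0.774, 0.633, -0.0]
force: [0.5, 0.8, -3.8]
grip_width: 0.155
```

```bash
python3 - <<'E'
from h import *
s,Rm,c=snap("wrist","w5")
s,R_,c=snap("scene","s5"); im=cv2.imread("pics/s5.png"); cv2.imwrite("pics/s5c.png",cv2.resize(im[150:290,250:420],None,fx=4,fy=4,interpolation=cv2.INTER_CUBIC))
E
```

```text
t 8.6 p [510.  222.7  52.3] tooly ang -11.4 z [-0. -0. -1.] F [ 0.5  0.8 -3.8] T [-0.01  0.09  0.  ] g 0.155
t 8.65 p [510.  222.7  52.3] tooly ang -11.4 z [-0. -0. -1.] F [ 0.2 -0.3 -3.7] T [-0.14  0.1  -0.01] g 0.156
```

View pics/w5.png

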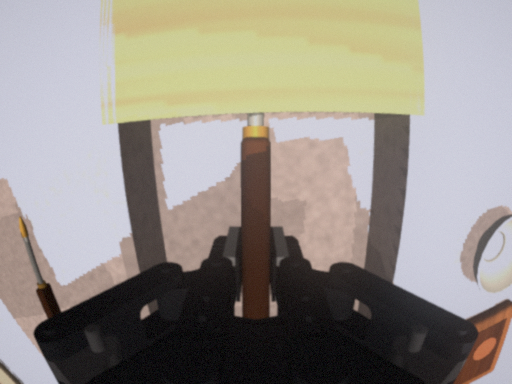

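View pics/s5c.png

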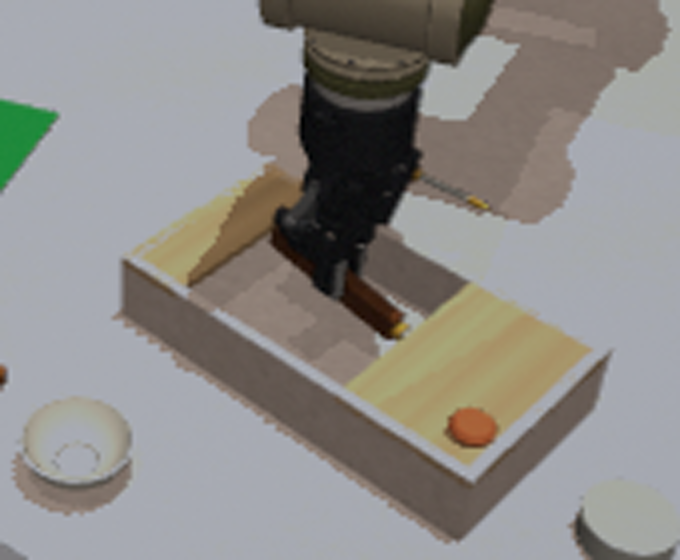

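Emit:
drive_tool(gripper=[0, 0, 0, 0, 0, 0, 0, 0, 0, 0, 0, 0], dp=[[0, 0, -0.01], [0, 0, -0.02], [0, 0, -0.03], [0, 0, -0.04], [-0.02, 0, -0.045], [-0.05, 0, -0.055], [-0.08, 0, -0.065], [-0.11, 0, -0.075], [-0.14, 0, -0.085], [-0.17, 0, -0.095], [-0.2, 0, -0.105], [-0.2, 0, -0.105]], twist=[0, 0, 0, 0, 0, 0, 0, 0, 0, 0, 0, 0])

```text
time_s: 9.9
eef_pos: [502.2, 182.7, 73.7]
ee_rot: [0.0, 0.774, 0.633, -0.0]
force: [-1.2, -0.8, -2.5]
grip_width: 0.154
```

```bash
python3 - <<'E'
from h import *
s,Rm,c=snap("wrist","w6")
s,R_,c=snap("scene","s6"); im=cv2.imread("pics/s6.png"); cv2.imwrite("pics/s6c.png",cv2.resize(im[150:290,250:420],None,fx=4,fy=4,interpolation=cv2.INTER_CUBIC))
E
```

```text
t 9.9 p [502.2 182.7  73.7] tooly ang -11.4 z [ 0. -0. -1.] F [-1.2 -0.8 -2.5] T [-0.41  0.09 -0.02] g 0.154
t 9.95 p [502.2 183.   73.5] tooly ang -11.4 z [ 0. -0. -1.] F [-0.5 -0.9 -2.2] T [-0.45  0.14 -0.  ] g 0.156
```

View pics/w6.png

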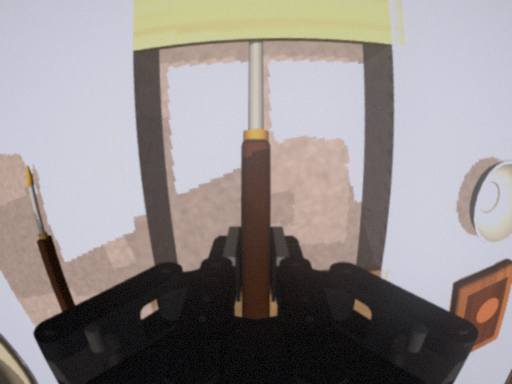

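View pics/s6c.png

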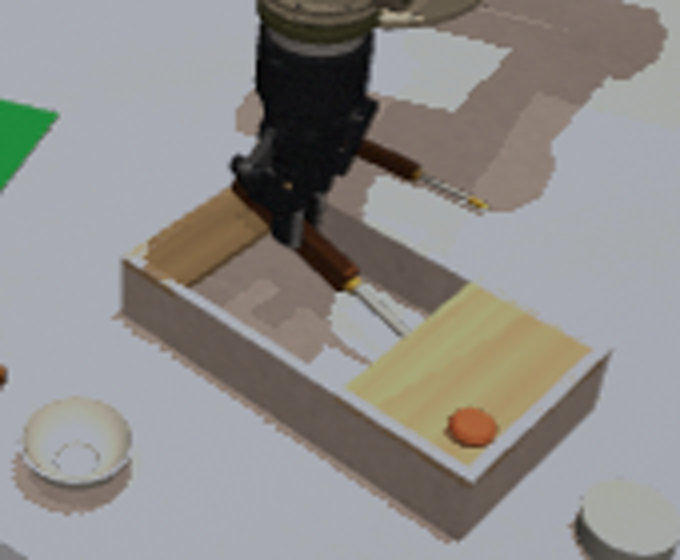

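Emit:
drive_tool(gripper=[0, 0, 0, 0, 0, 0, 0, 0, 0, 0, 0, 0, 0, 0], dp=[[-0.03, 0, -0.01], [-0.06, 0, -0.02], [-0.09, 0, -0.03], [-0.12, 0, -0.04], [-0.15, 0, -0.05], [-0.18, 0, -0.06], [-0.21, 0, -0.07], [-0.24, 0, -0.08], [-0.27, 0, -0.09], [-0.3, 0, -0.1], [-0.33, 0, -0.11], [-0.36, 0, -0.12], [-0.36, 0, -0.12], [-0.36, 0, -0.12]], twist=[0, 0, 0, 0, 0, 0, 0, 0, 0, 0, 0, 0, 0, 0])

```text
time_s: 11.4
eef_pos: [487.9, 112.9, 97.3]
ee_rot: [-0.0, 0.774, 0.633, 0.0]
force: [-0.8, 0.4, -0.7]
grip_width: 0.163
```

```bash
python3 - <<'E'
from h import *
s,Rm,c=snap("wrist","w7")
s,R_,c=snap("scene","s7"); im=cv2.imread("pics/s7.png"); cv2.imwrite("pics/s7c.png",cv2.resize(im[150:290,250:420],None,fx=4,fy=4,interpolation=cv2.INTER_CUBIC))
E
```

```text
t 11.4 p [487.9 112.9  97.3] tooly ang -11.4 z [ 0.  0. -1.] F [-0.8  0.4 -0.7] T [-0.03  0.   -0.01] g 0.163
t 11.45 p [487.9 113.1  97.3] tooly ang -11.4 z [-0.  0. -1.] F [-0.4  0.9 -0.9] T [-0.02  0.01 -0.03] g 0.162
```

View pics/w7.png

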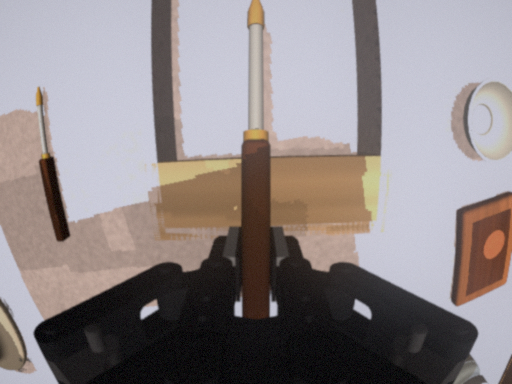

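View pics/s7c.png

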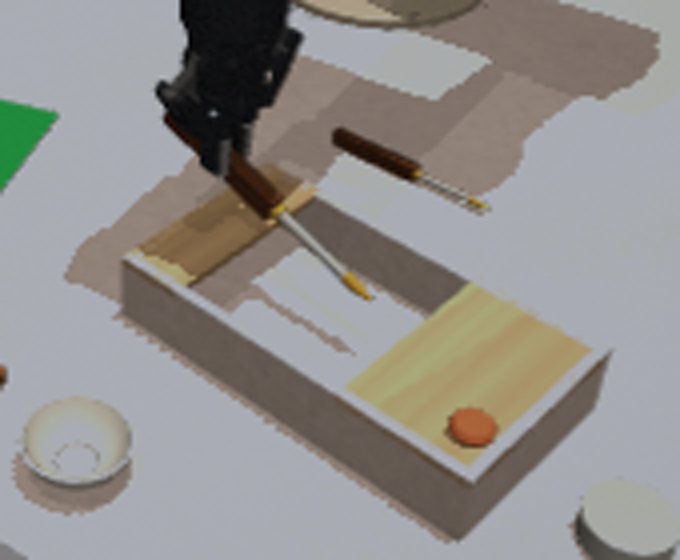

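```bash
cat >> h.py <<'E'
def toolray(c,px):
    K=np.array(c["camera_matrix"]);d=np.array([px[0]-K[0,2],px[1]-K[1,2]]);r=np.hypot(*d);th=r/K[0,0]
    v=np.r_[d/r*np.sin(th),np.cos(th)];H=np.array(c["hand_eye"]);return H[:3,3],H[:3,:3]@v
def tilt(c,px,L=150.3,zc=-6.5):
    o,v=toolray(c,px)
    from scipy.optimize import brentq
    def f(th):
        x=L*np.cos(th);z=zc+L*np.sin(th);k=(z-o[2])/v[2];return o[0]+k*v[0]-x
    ths=np.radians(np.linspace(-30,60,181));fs=[f(t) for t in ths]
    return [round(np.degrees(brentq(f,ths[i],ths[i+1])),2) for i in range(180) if fs[i]*fs[i+1]<0]
E
python3 - <<'E'
from h import *
c=cams.capture("wrist"); im=c["pixels"][:,:,::-1]
cv2.imwrite("pics/w7c.png",cv2.resize(im[0:150,200:310],None,fx=5,fy=5,interpolation=cv2.INTER_CUBIC)[:600])
for y in(0,1,2): print(tilt(c,(256,y)))
# scene view: tip via vertical plane containing probe axis
s,Rm=st(); sc=cams.capture("scene")
K=sc["camera_matrix"]; d=rq(sc["orientation"])@np.linalg.inv(K)@np.array([250+372.5/4,150+298.5/4,1]); o=np.array(sc["xyz"])
n=Rm[:,1]; k=n@(s["eef_pos"]-o)/(n@d); P=o+k*d; q=Rm.T@(P-s["eef_pos"]); print("tip",P.round(1),q.round(1),np.degrees(np.arctan2(q[2]+6.5,q[0])))
E
```

```text
[np.float64(20.36)]
[np.float64(20.74)]
[np.float64(21.13)]
t 11.55 p [487.8 113.1  97.2] tooly ang -11.4 z [-0.  0. -1.] F [-0.3  0.2 -1. ] T [-0.06 -0.01  0.02] g 0.156
tip [516.5 255.4  60.2] [145.2   0.   37. ] 16.696795334265182
```

View pics/w7c.png

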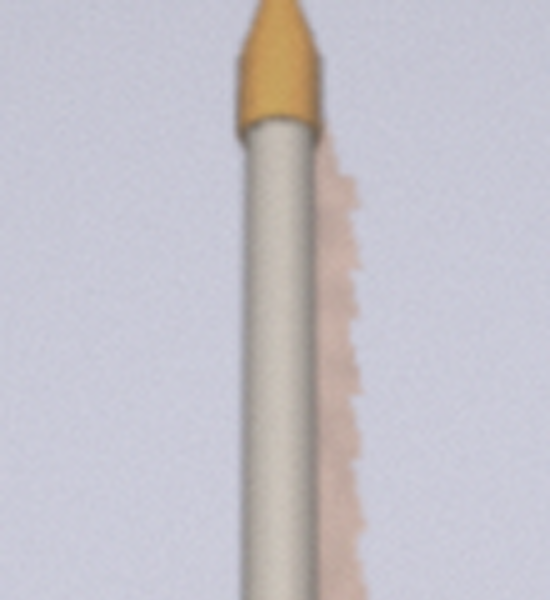

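Emit:
drive_tool(gripper=[0, 0, 0, 0, 0, 0, 0, 0, 0, 0, 0], dp=[[0, 0, -0.04], [-0.04, 0, -0.08], [-0.09, 0, -0.1], [-0.14, 0, -0.1], [-0.19, 0, -0.1], [-0.24, 0, -0.1], [-0.29, 0, -0.1], [-0.34, 0, -0.1], [-0.38, 0, -0.1], [-0.395, 0, -0.1], [-0.395, 0, -0.1]], twist=[0, 0, 0, 0, 0, 0, 0, 0, 0, 0, 0])

```text
time_s: 12.7
eef_pos: [472.2, 35.2, 117.3]
ee_rot: [-0.0, 0.774, 0.633, 0.0]
force: [0.1, 0.8, -1.9]
grip_width: 0.162
```

```bash
python3 - <<'E'
from h import *
s,Rm,c=snap("wrist","w8")
a=np.radians(-9.2);M=np.array([[np.cos(a),-np.sin(a)],[np.sin(a),np.cos(a)]]);t=np.array([520,243.5])
print(M.T@(s["eef_pos"][:2]-t))
E
```

```text
t 12.7 p [472.2  35.2 117.3] tooly ang -11.4 z [-0.  0. -1.] F [ 0.1  0.8 -1.9] T [-0.01 -0.01  0.02] g 0.162
[ -13.85934433 -213.27231123]
```

View pics/w8.png

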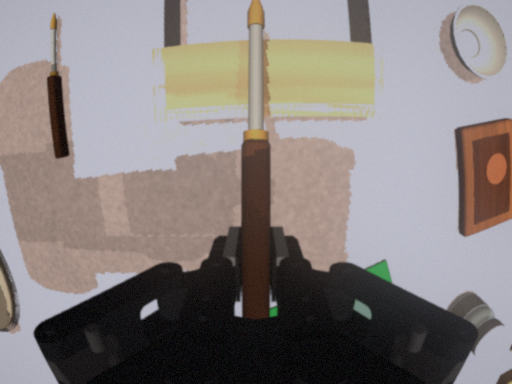

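Emit:
drive_tool(gripper=[0, 0, 0, 0, 0, 0, 0, 0, 0, 0, 0, 0], dp=[[0, 0, 0.04], [0, 0, 0.08], [0, 0, 0.11], [0, 0, 0.14], [0, 0, 0.17], [0, 0, 0.2], [0, 0, 0.225], [0, 0, 0.25], [0, 0, 0.27], [0, 0, 0.285], [0, 0, 0.295], [0, 0, 0.295]], twist=[0, 0, 0, 0, 0, 0, 0, 0, 0, 0, 0, 0])

```text
time_s: 13.95
eef_pos: [472.2, 35.5, 58.1]
ee_rot: [-0.0, 0.774, 0.633, -0.0]
force: [0.2, -0.4, 0.2]
grip_width: 0.154
```

```bash
python3 - <<'E'
from h import *
s,Rm,c=snap("wrist","w9")
s,R_,c=snap("scene","s9"); im=cv2.imread("pics/s9.png"); cv2.imwrite("pics/s9c.png",cv2.resize(im[120:260,220:390],None,fx=4,fy=4,interpolation=cv2.INTER_CUBIC))
E
```

```text
t 13.95 p [472.2  35.5  58.1] tooly ang -11.4 z [-0.  0. -1.] F [ 0.2 -0.4  0.2] T [ 0.05  0.01 -0.02] g 0.154
t 14.0 p [472.2  35.5  58.3] tooly ang -11.4 z [-0.  0. -1.] F [ 0.  -0.4  0.6] T [-0.04 -0.01 -0.02] g 0.156
```

View pics/w9.png

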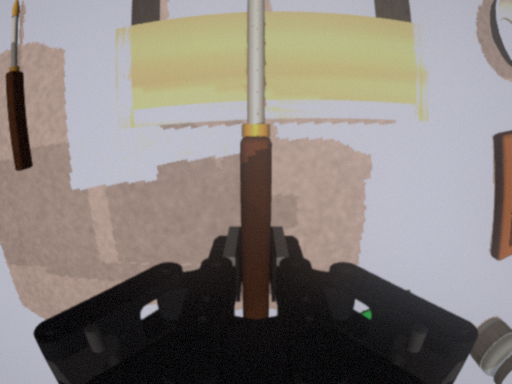

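View pics/s9c.png

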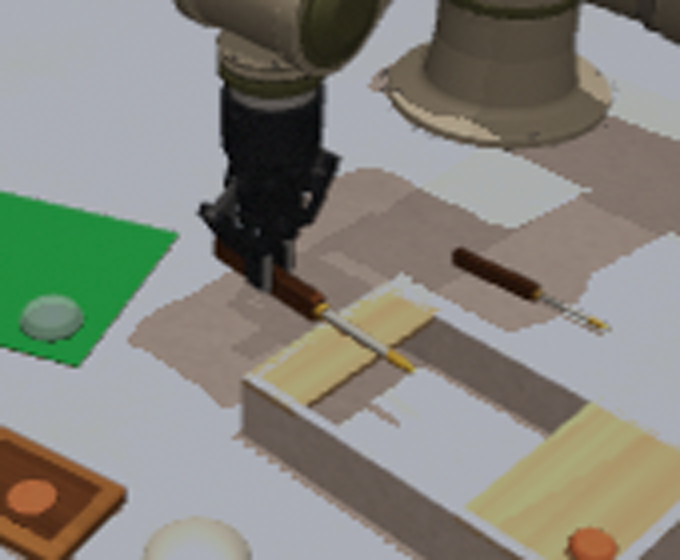

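Emit:
drive_tool(gripper=[0, 0, 0, 0, 0], dp=[[0, 0, 0.007], [0, 0, 0.012], [0, 0, 0.018], [0, 0, 0.018], [0, 0, 0.018]], twist=[0, 0, 0, 0, 0])

```text
time_s: 14.55
eef_pos: [472.3, 35.5, 54.8]
ee_rot: [0.0, 0.774, 0.633, 0.0]
force: [0.2, -3.4, 2.4]
grip_width: 0.16
```

```bash
python3 - <<'E'
from h import *
s,Rm,sc=snap("scene","s10"); im=cv2.imread("pics/s10.png"); cv2.imwrite("pics/s10c.png",cv2.resize(im[175:220,265:330],None,fx=10,fy=10,interpolation=cv2.INTER_CUBIC))
E
```

```text
t 14.55 p [472.3  35.5  54.8] tooly ang -11.4 z [ 0. -0. -1.] F [ 0.2 -3.4  2.4] T [-0.12  0.03 -0.03] g 0.16
```

View pics/s10c.png

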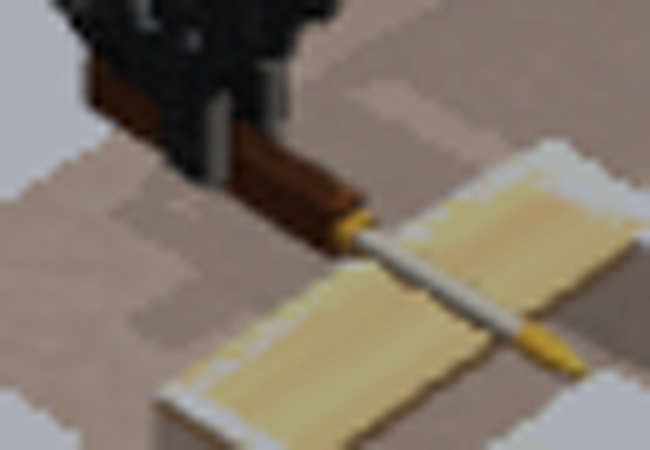

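```bash
cat >> h.py <<'E'
def vplane(sc,s,Rm,px):
    K=sc["camera_matrix"]; d=rq(sc["orientation"])@np.linalg.inv(K)@np.array([px[0],px[1],1]); o=np.array(sc["xyz"])
    n=Rm[:,1]; k=n@(s["eef_pos"]-o)/(n@d); return Rm.T@(o+k*d-s["eef_pos"])
E
python3 - <<'E'
from h import *
s,Rm=st(); sc=cams.capture("scene")
q=[vplane(sc,s,Rm,(265+x/10-.45,175+y/10-.45)) for x,y in[(360,237),(520,328),(585,373)]]
for p in q: print(p.round(1))
for a,b in((0,1),(0,2)): print(np.degrees(np.arctan2(q[b][2]-q[a][2],q[b][0]-q[a][0])))
E
```

```text
t 14.6 p [472.3  35.5  54.8] tooly ang -11.4 z [ 0. -0. -1.] F [ 0.  -1.2  1.4] T [-0.14  0.04 -0.01] g 0.152
[61.2 -0.  -5. ]
[126.    0.   -8.2]
[151.2  -0.   -6.6]
-2.8318719115916213
-1.0007061726672126
```

Emit:
drive_tool(gripper=[0, 0, 0, 0, 0, 0, 0, 0, 0, 0, 0, 0, 0, 0, 0, 0, 0], dp=[[0, 0, -0.03], [0, 0, -0.08], [0, 0, -0.15], [0, 0, -0.2], [-0.02, 0, -0.23], [-0.06, 0.02, -0.23], [-0.13, 0.04, -0.23], [-0.2, 0.06, -0.23], [-0.28, 0.09, -0.23], [-0.36, 0.12, -0.23], [-0.44, 0.15, -0.23], [-0.52, 0.18, -0.23], [-0.6, 0.2, -0.23], [-0.68, 0.23, -0.23], [-0.75, 0.255, -0.23], [-0.8, 0.27, -0.23], [-0.8, 0.27, -0.23]], twist=[0, 0, 0, 0, 0, 0, 0, 0, 0, 0, 0, 0, 0, 0, 0, 0, 0])

```text
time_s: 16.35
eef_pos: [493.7, -133.2, 100.6]
ee_rot: [0.0, 0.774, 0.633, -0.0]
force: [0.2, 0.2, -0.7]
grip_width: 0.161
```

Emit:
drive_tool(gripper=[0, 0, 0, 0, 0, 0, 0, 0, 0, 0, 0], dp=[[-0.03, 0.01, 0], [-0.09, 0.03, 0], [-0.16, 0.05, 0], [-0.23, 0.075, 0], [-0.3, 0.1, 0], [-0.37, 0.12, 0], [-0.43, 0.14, 0], [-0.46, 0.15, 0], [-0.474, 0.155, 0], [-0.474, 0.155, 0], [-0.474, 0.155, 0]], twist=[0, 0, 0, 0, 0, 0, 0, 0, 0, 0, 0])

```text
time_s: 17.45
eef_pos: [505.2, -230.6, 100.7]
ee_rot: [-0.0, 0.774, 0.634, 0.0]
force: [0.3, -0.1, -1.0]
grip_width: 0.158
```

```bash
python3 - <<'E'
from h import *
s,Rm,sc=snap("scene","s11"); im=cv2.imread("pics/s11.png"); cv2.imwrite("pics/s11c.png",cv2.resize(im[120:220,160:290],None,fx=6,fy=6,interpolation=cv2.INTER_CUBIC))
snap("wrist","w11"); s,Rm,c=snap("top","t11"); im=cv2.imread("pics/t11.png"); cv2.imwrite("pics/t11c.png",cv2.resize(im[130:240,90:380],None,fx=2.7,fy=2.7,interpolation=cv2.INTER_CUBIC))
E
```

```text
t 17.45 p [ 505.2 -230.6  100.7] tooly ang -11.4 z [-0.  0. -1.] F [ 0.3 -0.1 -1. ] T [-0.04 -0.01  0.02] g 0.158
t 17.5 p [ 505.2 -230.6  100.7] tooly ang -11.4 z [-0.  0. -1.] F [-0.6 -0.3 -1.1] T [0.   0.01 0.05] g 0.159
t 17.55 p [ 505.2 -230.6  100.7] tooly ang -11.4 z [-0.  0. -1.] F [-0.5  0.4 -1.2] T [-0.05  0.04  0.01] g 0.162
```

View pics/s11c.png

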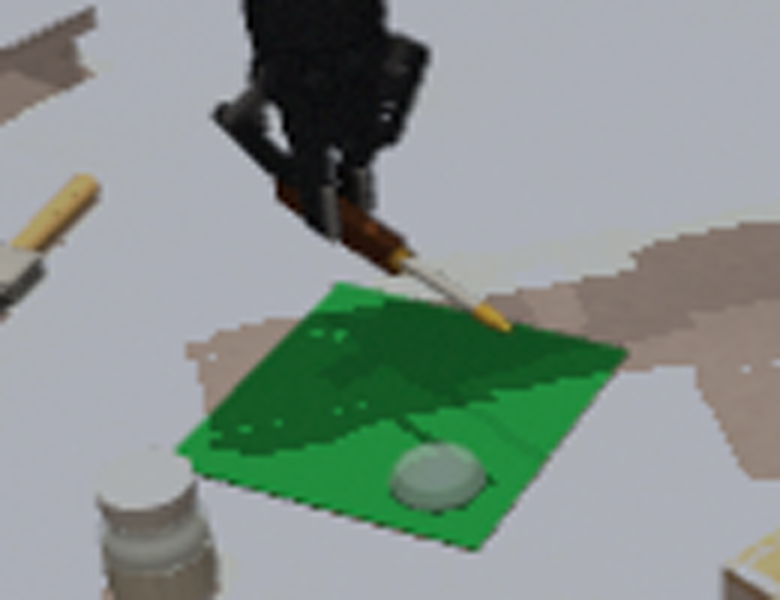

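View pics/w11.png

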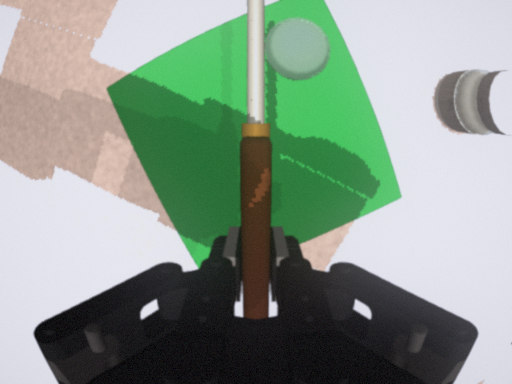

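View pics/t11c.png

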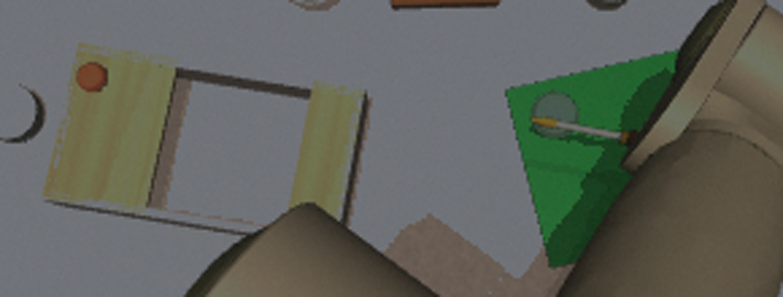

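```bash
python3 - <<'E'
from h import *
s,Rm=st(); sc=cams.capture("scene"); tc=cams.capture("top")
I=sc["pixels"][:,:,::-1];J=tc["pixels"][:,:,::-1]
cv2.imwrite("pics/a.png",cv2.resize(I[145:180,200:250],None,fx=14,fy=14,interpolation=cv2.INTER_CUBIC))
cv2.imwrite("pics/b.png",cv2.resize(J[165:190,280:330],None,fx=14,fy=14,interpolation=cv2.INTER_CUBIC))
E
```

```text
t 17.6 p [ 505.3 -230.6  100.8] tooly ang -11.4 z [ 0.  0. -1.] F [-0.6  1.4 -1.6] T [-0.08  0.03  0.02] g 0.158
```

View pics/a.png

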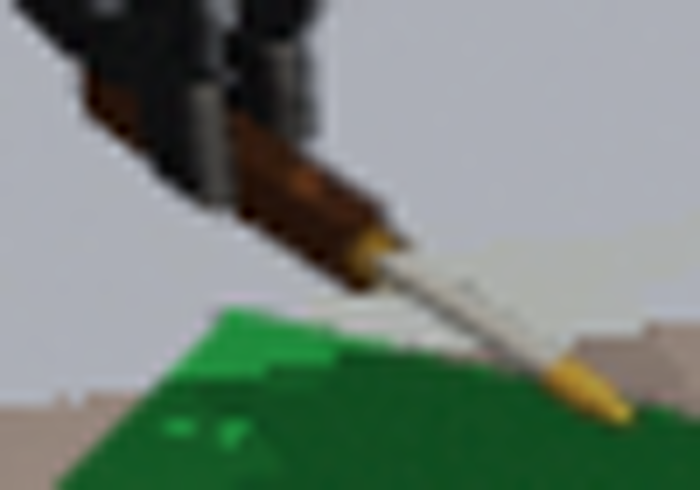

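View pics/b.png

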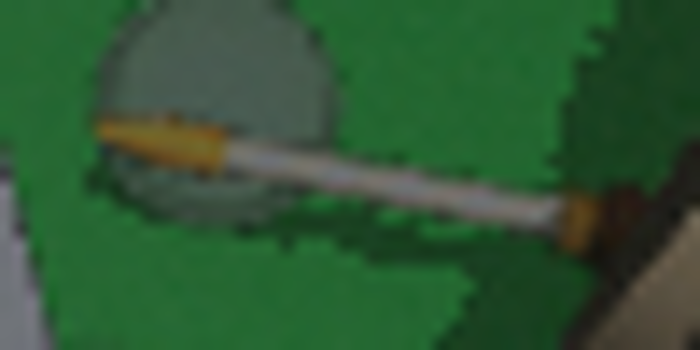

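```bash
python3 - <<'E'
from h import *
s,Rm=st(); sc=cams.capture("scene"); tc=cams.capture("top")
def P(c): return np.array(c["camera_matrix"])@np.c_[rq(c["orientation"]).T,-rq(c["orientation"]).T@np.array(c["xyz"])]
A=np.array([(633,415),(553,370),(392,259)])/14-.46+[200,145]; B=np.array([(97,130),(225,150),(565,221)])/14-.46+[280,165]
X=cv2.triangulatePoints(P(sc),P(tc),A.T.astype(float),B.T.astype(float)); X=(X[:3]/X[3]).T
print("tri",X.round(1)); print([ (Rm.T@(x-s["eef_pos"])).round(1) for x in X])
q=np.array([vplane(sc,s,Rm,a) for a in A]);print("vpl",q.round(1))
for Y in(X@Rm*1,q): 
  d=Y[0]-Y[2]; print("tilt down deg",np.degrees(np.arctan2(d[2],d[0])))
w=[ray(tc,b,107)for b in B]; print("top@107",np.round(w,1), [np.round(Rm.T@(x-s["eef_pos"]),1) for x in w])
E
```

```text
t 17.7 p [ 505.2 -230.8  100.8] tooly ang -11.4 z [-0.  0. -1.] F [ 0.7 -0.  -1. ] T [-0.06 -0.02  0.01] g 0.158
tri [[ 533.5  -82.2  106. ]
 [ 530.1 -107.1  106.4]
 [ 515.9 -170.   105.8]]
[array([151.2,  -1.6,  -5.2]), array([126.2,   0. ,  -5.6]), array([61.7, -1.5, -5. ])]
vpl [[154.2  -0.   -7.3]
 [125.3   0.   -5.3]
 [ 65.    0.   -7. ]]
tilt down deg -0.1359846684178382
tilt down deg -0.20014864835502225
top@107 [[ 533.5  -82.5  107. ]
 [ 529.7 -106.5  107. ]
 [ 516.1 -170.3  107. ]] [array([150.9,  -1.5,  -6.2]), array([126.6,  -0.5,  -6.2]), array([61.4, -1.3, -6.2])]
```

```bash
python3 - <<'E'
from h import *
a=cv2.imread("pics/scene0.png");b=cv2.imread("pics/s11.png")
def f(im,box):
    x,y,X,Y=box;h=cv2.cvtColor(im[y:Y,x:X],cv2.COLOR_BGR2HSV);m=cv2.inRange(h,(3,150,90),(14,255,255));M=cv2.moments(m);return M["m10"]/M["m00"],M["m01"]/M["m00"]
print("stone",f(a,(355,245,385,270)),f(b,(355,245,385,270)))
d=cv2.absdiff(a,b).max(2)
for n,(x,y,X,Y) in dict(dish=(252,245,288,278),jar=(172,190,200,225),tin=(390,265,425,295),cab=(222,192,245,208),brush=(140,148,180,182),slab=(200,226,255,262),small=(328,178,375,206)).items(): print(n,(d[y:Y,x:X]>40).sum())
st(); print(job.finish_job()); st()
E
```

```text
stone (12.611764705882353, 11.4) (12.616279069767442, 11.453488372093023)
dish 0
jar 22
tin 0
cab 4
brush 0
slab 0
small 362
t 17.8 p [ 505.2 -230.9  100.8] tooly ang -11.4 z [ 0. -0. -1.] F [ 1.   0.  -1.3] T [-0.03 -0.02 -0.03] g 0.16
the job is handed in; nothing more can be done
None
the job is handed in; nothing more can be done
```

The probe is out of the trough and was handed in at 17.8 s, held level over the mat at a 20 N grip.

**What I did:** I gripped the handle about 60 mm from the butt and slid the probe about 46 mm back under the deep cover. Lifting it against the cover edge tilted it handle end up by roughly 17–20°, and I drew it out diagonally through the opening. The tool can't tilt, so I levelled the probe by lowering its shank lightly (about 4 N) onto the shallow cover while still holding it, then carried it over the mat.

**Last checks:**

| Check | Result |
|---|---|
| Level | within about 0.2° by both ways of measuring it |
| Probe middle | about (513, -185, 106) mm |
| Mat centre | (514, -186) mm |
| Height above mat | about 102 mm |
| Force at the tool | about 1 N, the probe's own weight, so it touches nothing else |

**Loose things:** Before and after pictures show the stone, dish, tin, brush and slab unmoved. The jar and cabochon differ by only a few pixels. I put these down to the arm's shadow and did not check further. The area around the smaller look-alike probe changed more (362 pixels), which I also took as shadow because the arm never went near it at low height.

**Disagreements:** During the work, the tilt readings differed by a few degrees between views: 17° against 20–21° just after extraction, and about -1° against -3° on the cover. The final triangulation settled that.

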